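Stack a spot plate and square the pile with the sprung slide

TASK

Slide the loose porcelain spot plate along the shelf, without lifting it more than 15 mm, onto the pile of two in the bay until it meets the end stop. Then pull the handle of the sprung squaring slide out to its stop so that the pile is drawn square against the fence, and let the slide go back home. Leave the two beakers, the tweezers and the pipette bulb where they are.

Things in the scene. Friction and masses are not known exactly. Their poses are not given: they have to be found in the camera images.
- stand: Fixed steel stacking stand, 340 long (its y), 145 wide (its x, roughly away from the robot). Origin: on the bench at the line between shelf and bay. Shelf: flat board, top 52 above the bench, y -210 to 0, x -85 to 60. Bay: y 0 to 122, floor 18 above the bench, seen beside the shelf. The shelf top is 2 above the top of the two plates in the bay. Sizes in mm.
- home (a point): Centre of the bay floor for a square pile (stand x 0, y 61, z 18; axes as the stand's). Bay walls in stand coordinates: shelf riser y 0 (52 high); end stop, a wall at y 122 (72 high); fence, two tabs with faces at x 50.5 (72 high, 6 thick, y 18-42 and 88-112); across from them the slide's two jaw tabs (72 high), faces at x -81 at rest, -51 pulled out. Sizes in mm.
- plate_new: White porcelain spot plate alone on the shelf: 100 (its x) by 120 (its y) by 16 thick, 0.16 to 0.3 kg, shallow wells on top; too wide to grasp. Origin: centre of its underside, z up. Starts turned up to 0.2 rad from the stand, its centre at stand x -25 to -5. Sizes in mm.
- plate_mid: Same spot plate, the upper of the two already in the bay (underside 34 above the bench). Origin: centre of its underside. Sizes in mm.
- plate_low: Same spot plate, the lower of the two in the bay (underside 18 above the bench). Origin: centre of its underside. Sizes in mm.
- puller (a joint): Sprung squaring slide of the stand: travel in m along the stand's +x, 0 at rest, 0.030 at its stop. Its spring pulls back with 2.5 N at rest, 4.5 N at the stop; moving the plates adds up to 10 N. Pulling the handle out draws the jaw tabs, on the pile's other side, towards the fence; at the stop 101.5 remains between jaw and fence. Sizes in mm.
- grip (a point): Middle of the top edge of the slide's handle, moving with it: a black upright plate 8 thick (stand x), 70 wide (stand y), from 16 to 80 above the bench, outside the fence. At rest at stand x 105, y 65, with 44 free between it and the fence tabs, where fingers can hook it; below 16 there are flat bars. Sizes in mm.
- beaker: small clear glass beaker, 60 diameter, 75 high, open on top, on the bench beside the long far side of the shelf (stand x about 120, y about -110); sizes in mm; origin at the centre of its underside. To be left alone.
- tweezers: steel tweezers, 135 long, under 8 high, lying on the bench on the robot's side of the shelf, parallel to it (stand x about -115); sizes in mm; origin at the centre of its underside. To be left alone.
- bulb: orange rubber-look pipette bulb, 60 diameter, 90 high, on the bench to the robot's right; sizes in mm; origin at the centre of its underside. To be left alone.
- tall_beaker: clear plastic beaker, 90 diameter, 110 high, on the left of the bench; sizes in mm; origin at the centre of its underside. To be left alone.

How it is judged:
On the way, in this order (a step that is already met when the one before it is completed fails the run):
1. the loose plate has been slid off the shelf and lies flat on the two plates in the bay (z of plate_new in the frame of stand between 0.0485 and 0.0515 m and y of plate_new in the frame of stand above 0.0585 m and angle between plate_new's own z axis and vertical below 0.01 rad), for 0.2 s.
2. the sprung slide is pulled out to its stop (at least 28 of its 30 mm) and held there 0.2 s (value of joint puller above 0.028 m), for 0.2 s.
At the end, for the whole second after the job is handed in: Three plates flat in one pile in the bay, the loose one on top and clear of the shelf, at rest: centres within 4 mm of each other and within 3 mm across (stand x) and 4 mm along (stand y) of home, turned under 2 degrees from the stand; slide back within 3 mm of rest and still (horizontal distance between plate_new and plate_mid below 0.004 m and horizontal distance between each of plate_mid, plate_new and plate_low below 0.004 m and x of plate_new in the frame of home between -0.003 and 0.003 m and y of plate_new in the frame of home between -0.004 and 0.004 m and z of plate_new in the frame of stand between 0.0485 and 0.0515 m and angle between the x axis of each of plate_new, plate_mid, plate_low and the x axis of stand, either way round below 0.035 rad and angle between each of plate_new, plate_mid, plate_low's own z axis and vertical below 0.01 rad and linear speed of each of plate_new, plate_mid, plate_low below 0.01 m/s and x of plate_mid in the frame of home between -0.003 and 0.003 m and y of plate_mid in the frame of home between -0.004 and 0.004 m and z of plate_mid in the frame of stand between 0.0325 and 0.0355 m and x of plate_low in the frame of home between -0.003 and 0.003 m and y of plate_low in the frame of home between -0.004 and 0.004 m and z of plate_low in the frame of stand between 0.0165 and 0.0195 m and value of joint puller below 0.003 m and velocity of joint puller below 0.01 m/s); the robot touches nothing.
It fails at once if the loose plate is lifted more than 15 mm above its place on the shelf (height (world z) of plate_new above 0.067 m).
It fails at once if a plate is tipped by more than 0.25 rad (angle between any of plate_new, plate_mid, plate_low's own z axis and vertical above 0.25 rad).
It fails at once if a beaker, the tweezers or the pipette bulb is moved by more than 15 mm (distance of any of beaker, tweezers, bulb, tall_beaker from where it was at the start of the episode above 0.015 m).
It also fails if it takes over 51 s, if anything falls off the work surface, if the arm or the gripper's body presses on something with over 40 N, if the wrist force passes 120 N, or if a joint passes its speed limit or range.

ROBOT

A 6-joint arm with a two-finger parallel gripper is mounted at the origin on the work surface. World frame = base frame: x ahead of the robot, y to its left, z up, the work surface at z = 0. Lengths are in m, angles in rad, forces in N, time in s.
With the tool pointing down it reaches from about 0.375 to 0.9 m from the base axis. Payload 3.1 kg.
Tool frame: the origin (TCP) lies at the centre of the arm's flange, where the gripper is bolted on; the fingertips stand 182 mm ahead of it and the grasp point (between the pads) lies 164 mm ahead of it; z points along the fingers, y is the line along which they close (so a half turn about z gives the same grasp; the last joint's range is limited). The gripper opens to 87 mm and grips with 3 to 60 N. Pads are 19 mm wide; open, the fingers measure 117 mm over their backs; the gripper's body (75 mm by 190 mm) begins 51 mm behind the grasp point.
Start: joints at [-1.496, 0.527, 1.433, -0, 1.181, -0.178], TCP at [0.157, -0.605, 0.405] pointing down, gripper open.
Joint ranges: [-3.08, 3.08], [-0.75, 2.2], [0.22, 2.44], [-1.43, 4.57], [0, 2.65], [-2.85, 2.85]. Speed limits (rad/s): [2.79, 2.79, 3.14, 3.14, 3.14, 3.14].

INTERFACE

Orientations are given as a unit quaternion [x, y, z, w].
In Python, from rig import * gives the robot as it stands.
- The arm moves only by the tool move_arm, never from a script. Its argument "commands" is a list that holds one entry, the list of rows, each a list of 6 numbers: the shift along the tool's x, y, z in units of 40 mm (1.0 is 40 mm), then the turn, a rotation vector about the tool's x, y, z in rad. A call has 1 to 12 rows; each row is the pose to reach, as a shift and turn from the pose commanded when the call began, along the tool's axes at that moment; what a row does not reach only later rows make up. A row lasts 1/8 s, in which the tool goes at most 62.5 mm and 10.7 degrees, less where a joint would pass 70% of its speed; a pose out of reach is approached as far as the arm can. A call with a gripper value outside its range is refused whole. "claw" is the closure, from -1 (fully open) to 1 (shut), so that 0 is half open, set as the call begins (left out, the last holds). The fingers move at their own pace and stop on an object; "squeeze" is the grip in N (left out, the last holds). Time passes only in rows, so rows that repeat a pose let the fingers close. It gives the time, the measured TCP pose, the force, the opening and the grip force at its end, in the units of the state.
- get_obs(): the state, without advancing time (a new reading comes with each control period).
- camera(name): name is "side" or "top" or "wrist"; returns a dict with "pixels" (480x640x3 uint8, blue, green, red), "range_z" (480x640 float32, m along the optical axis (not along the pixel's ray), 0 where there is no reading), "camera_matrix" (3x3 intrinsics, pixels), "D" ([k1, k2, p1, p2, k3] as OpenCV has them; the pictures are not rectified), "extrinsics" (4x4, takes a point from world to camera coordinates). Camera axes: x right, y up, looking along -z (the intrinsics and any distortion apply to the point x, -y, -z); pixel columns grow to the right and rows downward; lengths in m; the calibration is good to about 2 mm. A picture is of the moment at which its call begins.
- hand_in(): hands the job in; it is judged then, once.
The state is a dict: "time": time; "q": joint angles; "joint_velocities": joint speeds; "joint_torque": joint torques, N m; "position": TCP position; "tool_rot": TCP orientation; "ft_force": force on the tool from outside, world axes, zero at the start; "moment": the same for the moment, N m; "grip_width": finger opening in m; "grip_force": force on a finger pad.
Only numpy, scipy, OpenCV 4.12 (cv2) and the standard library are available. Lean on these libraries where they do the work, as an engineer would, in place of code of your own. Each camera call takes 0.05 s, during which the arm holds its last target. There are 200 camera calls.

## Working session

There is one attempt and no reset: what is moved stays moved. The work goes in short steps, Python scripts to look and compute and a tool call to move; the robot and the scene stay as the last step left them, time stands still between calls to the robot, and variables do not carry over. Pictures are saved under pics/ and viewed, at most 10 in all, crops included, and the job is handed in when it is done.

Besides the shell and the picture viewer there is one more tool, called in YAML: its name, and indented under it one key for each argument. move_arm: Moves the arm, as the interface text tells. Its arguments: {"type":"object","properties":{"commands":{"type":"array","items":{"type":"array","items":{"type":"array","items":{"type":"number"}}}},"claw":{"type":"number"},"squeeze":{"type":"number"}},"required":["commands"]}

```bash
mkdir -p pics; cat > h.py <<'E'
from rig import *
import numpy as np, cv2
from scipy.spatial.transform import Rotation as R
def shot(n,f):
    c=camera(n); cv2.imwrite(f'pics/{f}.png',c['pixels']); np.savez(f'pics/{f}.npz',**{k:np.array(v) for k,v in c.items()}); return c
def load(f): return dict(np.load(f'pics/{f}.npz'))
def world(c,pts,z=None):
    """pixels -> world; by range or by plane height z"""
    out=[]
    E=np.linalg.inv(c['extrinsics'])
    for i,(u,v) in enumerate(pts):
        n=cv2.undistortPoints(np.array([[[u,v]]],float),c['camera_matrix'],c['D'])[0,0]
        d=np.array([n[0],-n[1],-1.])
        if z is None:
            r=c['range_z'][int(round(v)),int(round(u))]
        else:
            r=(z-E[2,3])/(E[:3,:3]@d)[2]
        out.append(E[:3,:3]@(d*r)+E[:3,3])
    return np.array(out)
E
python3 - <<'E'
from h import *
for n in('top','side'):
    c=shot(n,n+'0'); print(np.linalg.inv(c['extrinsics']).round(3))
print(get_obs())
E
```

```text
[[-2.200e-02  9.860e-01 -1.640e-01  3.540e-01]
 [-1.000e+00 -2.200e-02  1.000e-03 -7.000e-03]
 [-3.000e-03  1.640e-01  9.870e-01  1.003e+00]
 [ 0.000e+00  0.000e+00  0.000e+00  1.000e+00]]
[[-0.923  0.276 -0.268  0.275]
 [-0.385 -0.663  0.642  0.632]
 [-0.001  0.696  0.718  0.793]
 [ 0.     0.     0.     1.   ]]
{'time': 0.1, 'q': array([-1.49550346e+00,  5.28377772e-01,  1.43378582e+00, -3.27683364e-05,
        1.18140437e+00, -1.78513407e-01]), 'joint_velocities': array([-0.00133196, -0.00209979, -0.00509341,  0.00011667,  0.00062224,
       -0.00104194]), 'joint_torque': array([-3.11076028e-04, -4.40985882e+01, -1.77151287e+01,  6.34949212e-02,
        5.33703994e-02, -4.01682314e-05]), 'position': array([ 0.15692405, -0.60465489,  0.40386262]), 'tool_rot': array([ 9.91957324e-01,  1.26568917e-01,  3.58192065e-05, -9.87121853e-04]), 'ft_force': array([ 0.5201927 , -0.03395115,  0.36222506]), 'moment': array([ 0.01164472, -0.00978287, -0.04150797]), 'grip_force': 0.0, 'grip_width': 0.08671337003642432}
```

View pics/top0.png

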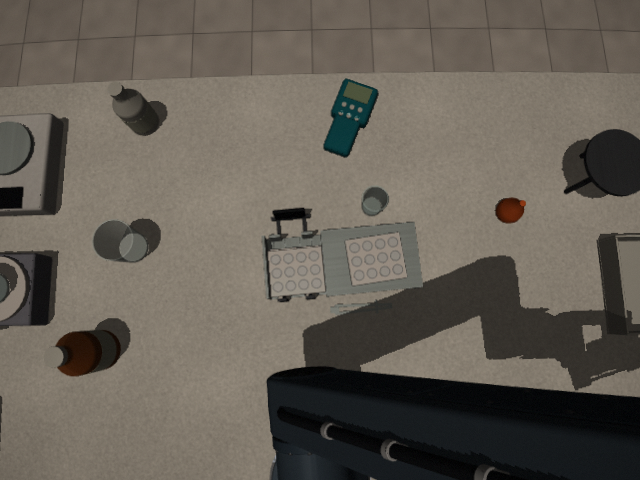

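View pics/side0.png

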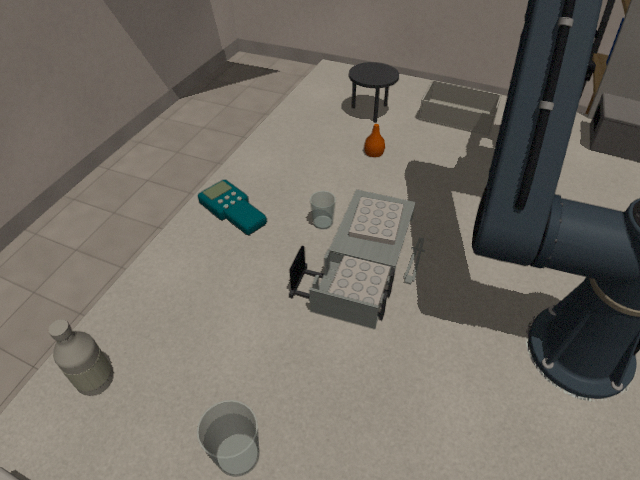

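The top picture shows the bay to the left with the handle at about (291,214). The shelf runs to the right, with the loose plate at about (376,258), the small beaker at (375,200) and the bulb at (510,210). I'll enlarge it.

```bash
python3 - <<'E'
import cv2
i=cv2.imread('pics/top0.png')[195:320,250:440]
cv2.imwrite('pics/top0c.png',cv2.convertScaleAbs(cv2.resize(i,None,fx=4.2,fy=4.2,interpolation=cv2.INTER_CUBIC),alpha=1.5))
E
```

```text
(no output)
```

View pics/top0c.png

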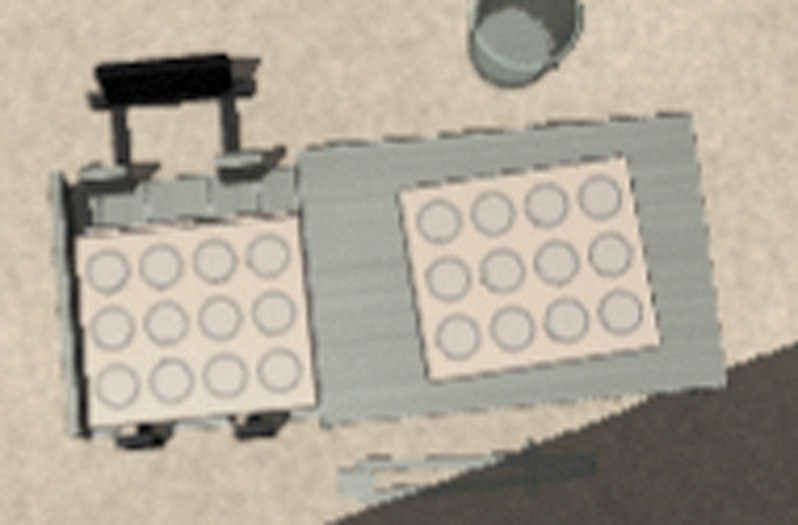

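The enlarged crop gives the shelf corners (298,150), (690,115), (724,385) and (322,424). The loose plate's corners are (400,192), (625,157), (660,345) and (428,381), and the pile's are (77,240), (298,214), (316,405) and (92,425).

```bash
cat >> h.py <<'E'
def fit(model,P):
    """2D rigid fit: world = Rot(a) model + t"""
    m=np.array(model,float);P=P[:,:2];a=m-m.mean(0);b=P-P.mean(0)
    th=np.arctan2((a[:,0]*b[:,1]-a[:,1]*b[:,0]).sum(),(a*b).sum())
    c,s=np.cos(th),np.sin(th);Q=np.array([[c,-s],[s,c]]);t=P.mean(0)-Q@m.mean(0)
    return th,Q,t,(P-(m@Q.T+t))
E
python3 - <<'E'
from h import *
c=load('top0')
px=lambda L:[(250+(u+.5)/4.2-.5,195+(v+.5)/4.2-.5) for u,v in L]
S=world(c,px([(298,150),(690,115),(724,385),(322,424)]),.052)
th,Q,t,r=fit([[.06,0],[.06,-.21],[-.085,-.21],[-.085,0]],S); print('stand',th,t,r.round(4).tolist())
for n,L,z in (('new',[(400,192),(625,157),(660,345),(428,381)],.068),('mid',[(77,240),(298,214),(316,405),(92,425)],.05)):
    W=world(c,px(L),z); a,_,p,r=fit([[.05,.06],[.05,-.06],[-.05,-.06],[-.05,.06]],W)
    print(n,a-th,'stand',(Q.T@(p-t)).round(4),'world',p.round(4),r.round(4).tolist())
W=world(c,px([(97,65),(228,55),(130,100),(160,78)]),.08);print('handle',((W[:,:2]-t)@Q).round(4).tolist())
W=world(c,px([(525,80)]),0);print('beaker',((W[:,:2]-t)@Q).round(4).tolist())
print(world(c,px([(500,300),(150,260),(360,300)])))
print(t, 'pushpt', Q@[-.01,-.2]+t)
E
```

```text
stand 0.06854364649109565 [ 0.47691889 -0.01502832] [[-0.0008, -0.0014], [-0.001, 0.0008], [0.0012, 0.0011], [0.0006, -0.0005]]
new 0.05930935198515522 stand [-0.0158 -0.1128] world [ 0.4689 -0.1286] [[-0.0011, -0.0014], [-0.0007, 0.0007], [0.001, 0.0006], [0.0009, 0.0002]]
mid 0.009544685355487095 stand [-0.0252  0.0596] world [0.4477 0.0427] [[-0.0018, -0.0023], [0.0, 0.0016], [0.0001, 0.0024], [0.0017, -0.0018]]
handle [[0.1075, 0.098], [0.1065, 0.0305], [0.0875, 0.0825], [0.0976, 0.0663]]
beaker [[0.097, -0.132]]
[[ 0.45309436 -0.11365722  0.06539722]
 [ 0.48009317  0.06628918  0.04738989]
 [ 0.45618853 -0.04263776  0.05184802]]
[ 0.47691889 -0.01502832] pushpt [ 0.48064037 -0.21524358]
```

```bash
cat >> h.py <<'E'
TH=.0685; T=np.array([.4769,-.0150]); Q=np.array([[np.cos(TH),-np.sin(TH)],[np.sin(TH),np.cos(TH)]])
def plan(*targets):
    """(stand x, y, tip z) with tool y along stand x -> row numbers"""
    o=get_obs(); Rc=R.from_quat(o['tool_rot']); p=np.array(o['position'])
    y=np.array([np.cos(TH),np.sin(TH),0]); z=np.array([0,0,-1.]); Rt=R.from_matrix(np.c_[np.cross(y,z),y,z])
    s=Q.T@(p[:2]-T); print('t',o['time'],'stand',s.round(4),'tip z',round(p[2]-.182,4),'F',np.round(o['ft_force'],1),'w',round(o['grip_width'],4))
    for x,yy,zz in targets:
        g=np.r_[Q@[x,yy]+T,zz+.182]
        print(Rc.inv().apply(g-p).round(4)/.04,(Rc.inv()*Rt).as_rotvec().round(4))
E
python3 -c "
from h import *
plan((-.014,-.205,.12),(-.014,-.205,.055))"
```

```text
t 0.1 stand [-0.3596 -0.5664] tip z 0.2219 F [ 0.5 -0.   0.4] w 0.0867
[10.155  -7.2825  2.565 ] [-0.0014 -0.0016 -1.3855]
[10.155 -7.28   4.19 ] [-0.0014 -0.0016 -1.3855]
```

move_arm:
  commands:
    - [[10.16,-7.28,2.57,0,0,-1.385],[10.16,-7.28,2.57,0,0,-1.385],[10.16,-7.28,2.57,0,0,-1.385],[10.16,-7.28,2.57,0,0,-1.385],[10.16,-7.28,2.57,0,0,-1.385],[10.16,-7.28,2.57,0,0,-1.385],[10.16,-7.28,2.57,0,0,-1.385],[10.16,-7.28,2.57,0,0,-1.385],[10.16,-7.28,2.57,0,0,-1.385],[10.16,-7.28,2.57,0,0,-1.385],[10.16,-7.28,2.57,0,0,-1.385],[10.16,-7.28,2.57,0,0,-1.385]]
  claw: 0

```text
time: 1.6
position: [0.4765, -0.2225, 0.3023]
tool_rot: [0.684, 0.73, -0.0, 0.0]
ft_force: [-0.0, -0.3, 0.6]
grip_width: 0.0437
grip_force: 0.0
```

```bash
python3 -c "
from h import *
c=shot('wrist','w1'); print(np.linalg.inv(c['extrinsics']).round(3))
plan((-.014,-.205,.055))"
```

```text
[[ 0.998 -0.062 -0.021  0.471]
 [ 0.065  0.954  0.292 -0.142]
 [ 0.002 -0.293  0.956  0.283]
 [ 0.     0.     0.     1.   ]]
t 1.65 stand [-0.0145 -0.2069] tip z 0.1203 F [0.8 0.1 0.2] w 0.0434
[0.0475 0.0125 1.6325] [ 0.0003  0.0005 -0.003 ]
```

View pics/w1.png

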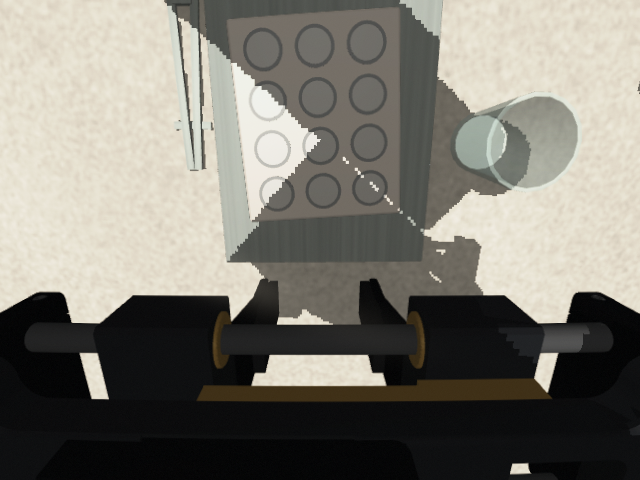

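The wrist view shows the loose plate's back edge from (252,221) to (400,211) and the shelf end from (227,262) to (422,262). Both fingers are behind the plate and clear.

```bash
python3 -c "
from h import *
c=load('w1')
for P,z in (([(252,221),(400,211)],.068),([(227,262),(422,262)],.052)): print(((world(c,P,z)[:,:2]-T)@Q).round(4).tolist())
"
```

```text
[[-0.0581, -0.1778], [0.04, -0.1713]]
[[-0.0819, -0.2127], [0.0631, -0.2133]]
```

move_arm:
  commands:
    - [[0,0,0.8,0,0,0],[0,0,1.4,0,0,0],[0,0,1.6,0,0,0],[0,0,1.6,0,0,0],[0.25,0.02,1.6,0,0,0],[0.45,0.02,1.6,0,0,0],[0.6,0.02,1.6,0,0,0],[0.75,0.02,1.6,0,0,0],[0.9,0.02,1.6,0,0,0],[1.05,0.02,1.6,0,0,0],[1.2,0.02,1.6,0,0,0],[1.35,0.02,1.6,0,0,0]]

```text
time: 3.15
position: [0.4745, -0.1668, 0.238]
tool_rot: [0.683, 0.731, 0.0, 0.0]
ft_force: [0.5, -2.4, 2.8]
grip_width: 0.0435
grip_force: 1.7
```

```bash
python3 -c "
from h import *
plan((-.014,-.0085,.056))"
```

```text
t 3.15 stand [-0.0128 -0.1513] tip z 0.056 F [ 0.5 -2.4  2.8] w 0.0435
[ 3.57   -0.0325 -0.    ] [ 0.0004  0.0003 -0.0007]
```

move_arm:
  commands:
    - [[0.2,0,0,0,0,0],[0.45,0,0,0,0,0],[0.7,0,0,0,0,0],[0.95,0,0,0,0,0],[1.2,0,0,0,0,0],[1.45,0,0,0,0,0],[1.7,0,0,0,0,0],[1.95,0,0,0,0,0],[2.2,0,0,0,0,0],[2.45,0,0,0,0,0],[2.6,0,0,0,0,0],[2.7,0,0,0,0,0]]

```text
time: 4.65
position: [0.4667, -0.0587, 0.2378]
tool_rot: [0.683, 0.731, -0.0, -0.001]
ft_force: [1.3, -2.9, 1.4]
grip_width: 0.0436
grip_force: 1.2
```

```bash
python3 -c "
from h import *
shot('top','t2')
c=cv2.imread('pics/t2.png')[195:320,250:440]
cv2.imwrite('pics/t2c.png',cv2.convertScaleAbs(cv2.resize(c,None,fx=4.2,fy=4.2,interpolation=cv2.INTER_CUBIC),alpha=1.5))
plan((-.013,-.0085,.056))"
```

```text
t 4.7 stand [-0.0132 -0.0426] tip z 0.0558 F [ 0.6 -0.9  0.8] w 0.0433
[ 0.8525  0.005  -0.005 ] [-0.0012 -0.0011 -0.0005]
```

View pics/t2c.png

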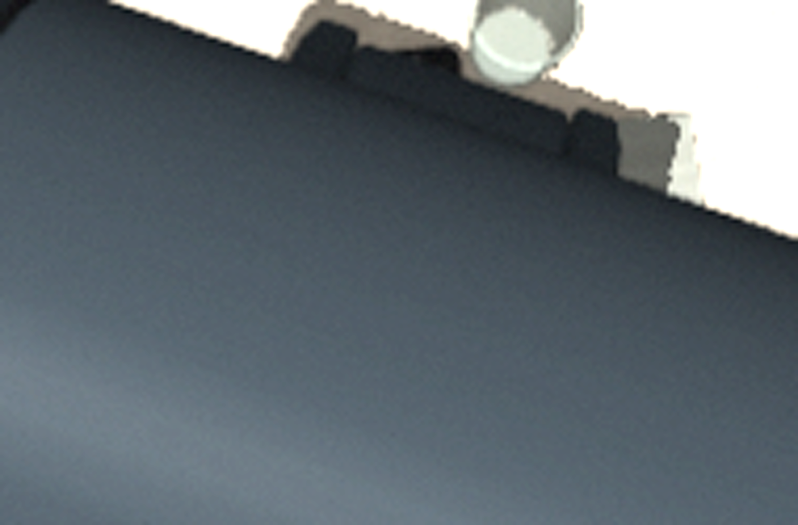

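The arm hides the stand from the top camera, so I'll continue by force.

move_arm:
  commands:
    - [[0.15,0,0,0,0,0],[0.3,0,0,0,0,0],[0.45,0,0,0,0,0],[0.55,0,0,0,0,0],[0.62,0,0,0,0,0],[0.68,0,0,0,0,0],[0.72,0,0,0,0,0],[0.75,0,0,0,0,0],[0.78,0,0,0,0,0]]

```text
time: 5.82
position: [0.4649, -0.0283, 0.238]
tool_rot: [0.683, 0.731, 0.0, 0.0]
ft_force: [0.6, -1.3, -1.2]
grip_width: 0.0436
grip_force: 0.5
```

move_arm:
  commands:
    - [[0.03,0,0,0,0,0],[0.06,0,0,0,0,0],[0.08,0,0,0,0,0]]

```text
time: 6.2
position: [0.4652, -0.0263, 0.2381]
tool_rot: [0.682, 0.732, -0.001, 0.002]
ft_force: [-2.0, -11.5, -1.0]
grip_width: 0.0435
grip_force: 5.9
```

```bash
python3 -c "
from h import *
shot('wrist','w3')
plan((-.013,-.0085,.056))"
```

```text
t 6.25 stand [-0.0125 -0.0105] tip z 0.0561 F [ -0.7 -10.2  -0.6] w 0.0433
[ 0.05   -0.0125  0.0025] [0.0012 0.0033 0.0021]
```

View pics/w3.png

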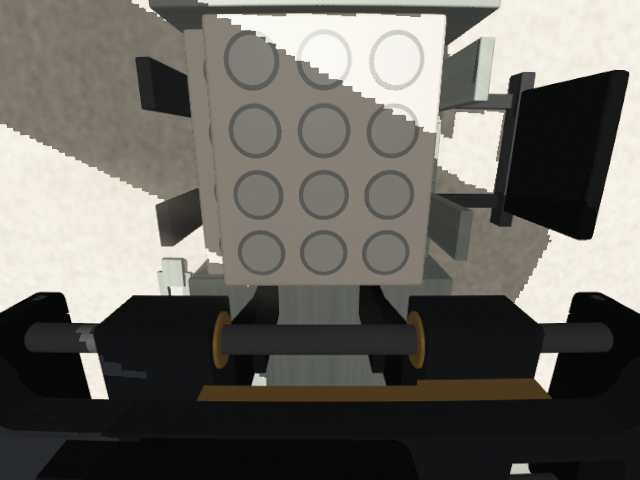

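The wrist view shows the loose plate over the pile: corners at (203,15), (446,15), (421,285) and (226,285), front edge at the end stop. The push force has risen to 11 N. I'll check height and flatness with depth.

```bash
python3 -c "
from h import *
c=load('w3')
W=world(c,[(203,15),(446,15),(421,285),(226,285)],.066)
print(((W[:,:2]-T)@Q).round(4).tolist())
W=world(c,[(240,25),(420,25),(240,280),(410,280),(290,220),(325,100),(290,100),(320,278),(320,320)]);print(np.c_[(W[:,:2]-T)@Q,W[:,2]].round(4))"
```

```text
[[-0.0587, 0.1183], [0.0395, 0.1187], [0.0398, -0.0], [-0.0583, -0.0001]]
[[-0.0439  0.1145  0.0663]
 [ 0.029   0.1148  0.0665]
 [-0.0506  0.0033  0.0675]
 [ 0.0335  0.0035  0.0677]
 [-0.0251  0.0339  0.0682]
 [-0.0093  0.0858  0.0681]
 [-0.0241  0.0858  0.0676]
 [-0.0111  0.0042  0.0669]
 [-0.0109 -0.0276  0.0528]]
```

move_arm:
  commands:
    - [[0.04,0,0,0,0,0],[0.07,0,0,0,0,0],[0.07,0,0,0,0,0]]

```text
time: 6.62
position: [0.4653, -0.0255, 0.2383]
tool_rot: [0.681, 0.732, -0.002, 0.003]
ft_force: [-3.8, -22.0, -0.2]
grip_width: 0.0435
grip_force: 10.7
```

```bash
python3 -c "
from h import *
c=shot('wrist','w4')
plan((-.013,-.03,.056),(-.013,-.03,.14))
Z=c['range_z'];E=np.linalg.inv(c['extrinsics'])
for (u0,u1,v0,v1) in ((240,410,18,26),(240,410,273,281),(290,350,300,318)):
    W=world(c,[(u,v) for u in range(u0,u1,4) for v in range(v0,v1,2)]); print(np.median(W[:,2]).round(4),W[:,2].std().round(4))
i=cv2.imread('pics/w4.png')[265:320,190:460]; cv2.imwrite('pics/w4c.png',cv2.convertScaleAbs(cv2.resize(i,None,fx=2.9,fy=2.9,interpolation=2),alpha=1.5))"
```

```text
t 6.675 stand [-0.0123 -0.0097] tip z 0.0562 F [ -4.4 -21.7  -1.9] w 0.0438
[-0.5075 -0.0175  0.01  ] [0.0014 0.0067 0.004 ]
[-0.5225 -0.015  -2.09  ] [0.0014 0.0067 0.004 ]
0.0668 0.0008
0.067 0.0115
0.0528 0.02
```

View pics/w4c.png

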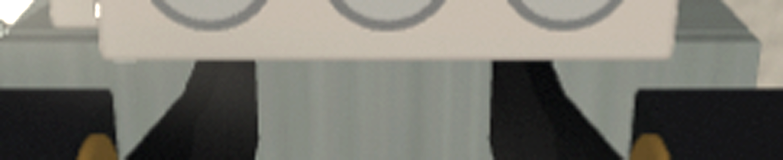

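The push force rose to 22 N with almost no motion and the plate reads level, so it is at the stop. I'll back off and lift.

move_arm:
  commands:
    - [[-0.2,0,0,0,0,0],[-0.5,0,0,0,0,0],[-0.5,0,0,0,0,0],[-0.5,0,-1.0,0,0,0],[-0.5,0,-2.2,0,0,0],[-0.5,0,-2.2,0,0,0]]

```text
time: 7.42
position: [0.4667, -0.042, 0.3288]
tool_rot: [0.682, 0.731, 0.002, 0.003]
ft_force: [-0.5, 0.3, 0.4]
grip_width: 0.0438
grip_force: 0.0
```

```bash
python3 -c "
from h import *
c=shot('wrist','w5')
plan((.105,.065,.14),(.105,.065,.05))"
```

```text
t 7.475 stand [-0.0127 -0.026 ] tip z 0.1453 F [-0.4  0.2 -0.8] w 0.0434
[2.275  2.9425 0.14  ] [ 0.0034  0.0011 -0.    ]
[2.2775 2.935  2.39  ] [ 0.0034  0.0011 -0.    ]
```

View pics/w5.png

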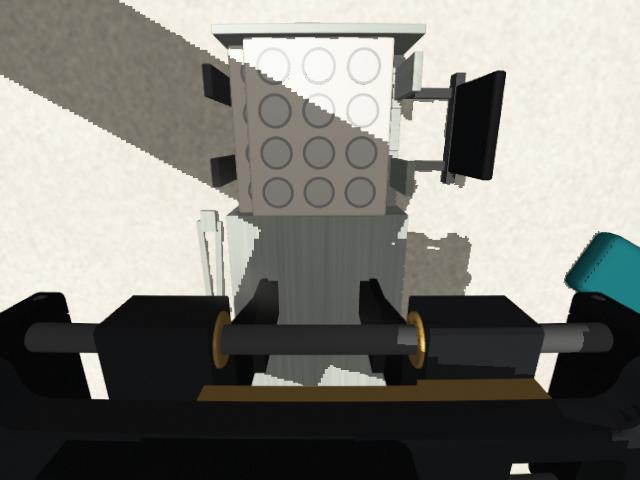

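The loose plate lies on the pile with its back edge at the shelf line (row 214). The handle's top edge runs from about (500,72) to (488,180).

```bash
python3 -c "
from h import *
c=load('w5')
W=world(c,[(505,72),(492,180),(494,71),(481,178)],.08)
print(((W[:,:2]-T)@Q).round(4).tolist())
W=world(c,[(244,39),(386,39),(386,214),(254,214)],.066);print(((W[:,:2]-T)@Q).round(4).tolist())"
```

```text
[[0.1093, 0.0965], [0.1106, 0.028], [0.102, 0.097], [0.1026, 0.0293]]
[[-0.0582, 0.1177], [0.0346, 0.1178], [0.041, 0.0008], [-0.0578, 0.001]]
```

move_arm:
  commands:
    - [[2.28,2.95,0,0,0,0],[2.28,2.95,0,0,0,0],[2.28,2.95,0,0,0,0],[2.28,2.95,0,0,0,0],[2.28,2.95,0,0,0,0],[2.28,2.95,0.8,0,0,0],[2.28,2.95,1.6,0,0,0],[2.28,2.95,2.2,0,0,0],[2.28,2.95,2.4,0,0,0],[2.28,2.95,2.4,0,0,0]]

```text
time: 8.72
position: [0.5769, 0.0562, 0.2297]
tool_rot: [0.683, 0.73, -0.0, -0.001]
ft_force: [-0.3, -0.1, 0.2]
grip_width: 0.0435
grip_force: 0.0
```

move_arm:
  commands:
    - [[0,0,0,0,0,0],[0,0,0,0,0,0],[0,0,0,0,0,0],[0,0,0,0,0,0],[0,0,0,0,0,0],[0,0,0,0,0,0]]
  claw: 1
  squeeze: 40

```text
time: 9.48
position: [0.5779, 0.0569, 0.2302]
tool_rot: [0.683, 0.731, 0.001, 0.001]
ft_force: [2.1, 1.5, 1.2]
grip_width: 0.0079
grip_force: 40.0
```

```bash
python3 -c "
from h import *
plan((.105,.065,.05))"
```

```text
t 9.475 stand [0.1057 0.0648] tip z 0.0482 F [2.1 1.5 1.2] w 0.0079
[ 0.005  -0.0175 -0.045 ] [ 0.0018  0.0002 -0.0002]
```

move_arm:
  commands:
    - [[0,0.08,0,0,0,0],[0,0.16,0,0,0,0],[0,0.24,0,0,0,0],[0,0.32,0,0,0,0],[0,0.4,0,0,0,0],[0,0.48,0,0,0,0],[0,0.55,0,0,0,0],[0,0.62,0,0,0,0],[0,0.67,0,0,0,0],[0,0.71,0,0,0,0],[0,0.75,0,0,0,0],[0,0.75,0,0,0,0]]

```text
time: 10.98
position: [0.6035, 0.0587, 0.2301]
tool_rot: [0.682, 0.731, -0.005, -0.005]
ft_force: [-10.3, -1.7, 12.2]
grip_width: 0.0076
grip_force: 40.1
```

move_arm:
  commands:
    - [[0,0.03,0,0,0,0],[0,0.06,0,0,0,0],[0,0.08,0,0,0,0],[0,0.08,0,0,0,0]]

```text
time: 11.48
position: [0.6065, 0.0589, 0.2301]
tool_rot: [0.682, 0.731, -0.005, -0.005]
ft_force: [-11.5, -1.8, 11.7]
grip_width: 0.0075
grip_force: 40.2
```

```bash
python3 -c "
from h import *
plan((.105,.065,.05))"
```

```text
t 11.475 stand [0.1344 0.0649] tip z 0.0481 F [-11.5  -1.8  11.7] w 0.0075
[ 0.0025 -0.735  -0.0375] [-0.0138 -0.0003  0.0007]
```

move_arm:
  commands:
    - [[0,0.03,0,0,0,0],[0,0.06,0,0,0,0],[0,0.09,0,0,0,0],[0,0.09,0,0,0,0]]

```text
time: 11.98
position: [0.6101, 0.0591, 0.2301]
tool_rot: [0.682, 0.731, -0.005, -0.005]
ft_force: [-12.2, -2.9, 12.5]
grip_width: 0.0078
grip_force: 40.2
```

move_arm:
  commands:
    - [[0,0.03,0,0,0,0],[0,0.06,0,0,0,0],[0,0.06,0,0,0,0],[0,0.06,0,0,0,0]]

```text
time: 12.48
position: [0.6113, 0.0592, 0.2301]
tool_rot: [0.682, 0.731, -0.006, -0.006]
ft_force: [-14.8, -2.6, 14.8]
grip_width: 0.0081
grip_force: 40.2
```

```bash
python3 -c "
from h import *
shot('side','s6')
plan((.105,.065,.05))
i=cv2.imread('pics/s6.png')[220:340,260:420]; cv2.imwrite('pics/s6c.png',cv2.convertScaleAbs(cv2.resize(i,None,fx=5,fy=5,interpolation=2),alpha=1.3))"
```

```text
t 12.525 stand [0.1392 0.0649] tip z 0.0481 F [-14.3  -2.7  14.5] w 0.0079
[ 0.0025 -0.855  -0.0325] [-0.0178 -0.0004  0.0009]
```

View pics/s6c.png

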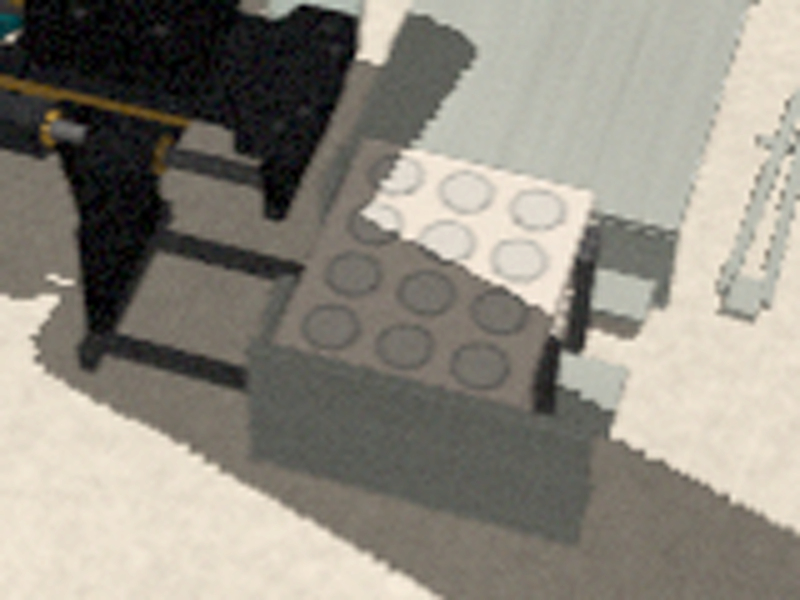

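The side crop shows the jaws drawn in tight against the pile, and the pile against the fence. One more small pull should confirm the stop.

move_arm:
  commands:
    - [[0,0.04,0,0,0,0],[0,0.08,0,0,0,0],[0,0.08,0,0,0,0],[0,0.08,0,0,0,0]]

```text
time: 13.02
position: [0.6126, 0.0593, 0.23]
tool_rot: [0.682, 0.731, -0.009, -0.009]
ft_force: [-19.2, -4.2, 19.2]
grip_width: 0.0079
grip_force: 40.4
```

Pull force is now 19 N, above what spring and plates can give, so the slide is at its stop. I'll return it slowly.

move_arm:
  commands:
    - [[0,0,0,0,0,0],[0,-0.1,0,0,0,0],[0,-0.2,0,0,0,0],[0,-0.32,0,0,0,0],[0,-0.44,0,0,0,0],[0,-0.56,0,0,0,0],[0,-0.68,0,0,0,0],[0,-0.8,0,0,0,0],[0,-0.9,0,0,0,0],[0,-1.0,0,0,0,0],[0,-1.05,0,0,0,0],[0,-1.05,0,0,0,0]]

```text
time: 14.52
position: [0.5781, 0.0569, 0.2302]
tool_rot: [0.683, 0.731, 0.0, 0.0]
ft_force: [-0.1, 1.8, 4.3]
grip_width: 0.0077
grip_force: 40.0
```

```bash
python3 -c "
from h import *
plan((.105,.065,.05))"
```

```text
t 14.525 stand [0.1058 0.0648] tip z 0.0482 F [-0.1  1.8  4.3] w 0.0077
[ 0.005 -0.02  -0.045] [ 0.001   0.     -0.0005]
```

Back at rest. Next I'll open the fingers, lift clear and look again.

move_arm:
  commands:
    - [[0,0,0,0,0,0],[0,0,0,0,0,0],[0,0,0,0,0,0],[0,0,0,0,0,0],[0,0,-0.5,0,0,0],[0,0,-1.5,0,0,0],[0,0,-3,0,0,0],[-1,-1,-3.5,0,0,0],[-2.5,-2.5,-3.5,0,0,0],[-4,-2.9,-3.5,0,0,0],[-4,-2.9,-3.5,0,0,0],[-4,-2.9,-3.5,0,0,0]]
  claw: 0

```text
time: 16.02
position: [0.4725, -0.1119, 0.3701]
tool_rot: [0.684, 0.73, 0.0, 0.0]
ft_force: [0.6, 1.6, 0.2]
grip_width: 0.0434
grip_force: 0.0
```

```bash
python3 -c "
from h import *
shot('wrist','w7');plan()
i=cv2.imread('pics/w7.png')[0:300,150:550]; cv2.imwrite('pics/w7c.png',cv2.resize(i,None,fx=2,fy=2,interpolation=2))"
```

```text
t 16.075 stand [-0.0107 -0.0954] tip z 0.188 F [ 0.5 -0.1  0.7] w 0.0437
```

View pics/w7c.png

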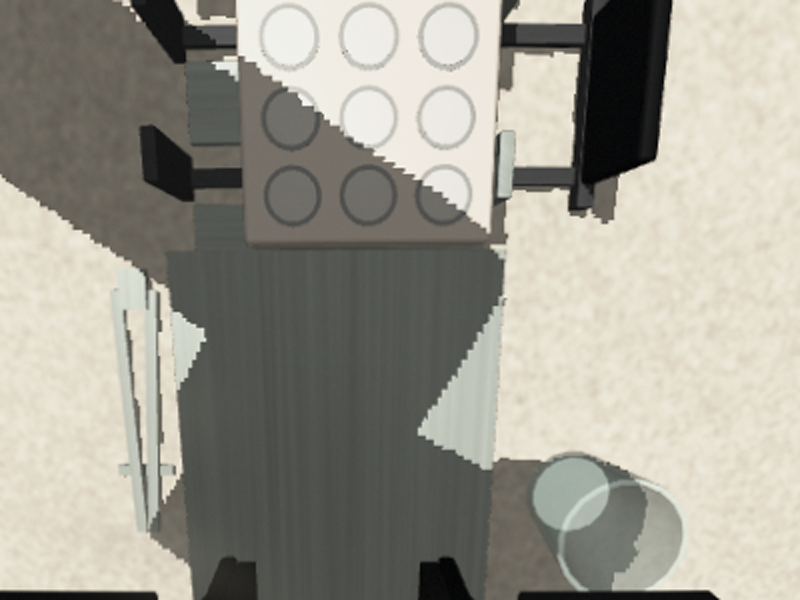

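The crop shows the pile square against the fence tab at (505,165), the jaws back clear of it at (165,160), the plate clear of the shelf, and the beaker and tweezers in place. A numeric check, then hand in.

```bash
python3 -c "
from h import *
c=load('w7'); s=lambda L:[(150+u/2,v/2) for u,v in L]
for P,z in (([(237,0),(500,0),(490,238),(248,242)],.066),([(167,252),(505,252)],.052),([(655,160),(670,0)],.08)): print(((world(c,s(P),z)[:,:2]-T)@Q).round(4).tolist())"
```

```text
[[-0.0468, 0.0855], [0.0513, 0.0854], [0.0521, 0.0008], [-0.046, -0.0005]]
[[-0.0825, -0.0034], [0.062, -0.004]]
[[0.11, 0.0282], [0.1093, 0.0813]]
```

```bash
python3 -c "
from rig import *
print(hand_in())"
```

```text
the job is handed in; nothing more can be done
None
```

I slid the loose plate onto the pile against the end stop, pulled the slide out to its stop and let it back home, then handed in at about 16 s; my last measurements looked right, but no verdict came back.

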